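# Bring the empty cup of the sauce carousel to the front and load its tub

### The job

Push the sauce carousel round by its rim pegs, at a steady pace, until the empty red cup faces the front pointer squarely, and let it come to rest; do not push on the tubs it carries. Then pick up the red-lidded sauce tub by its knob and lower it, without dropping or ramming it, fully down and upright into the red cup, leaving that cup still facing the pointer. Leave the other tubs in their cups and the coffee cup where it stands.

Things in the scene. Friction and masses are not known exactly. Their poses are not given: they have to be found in the camera images.
- foot: fixed black foot of the carousel on the counter, origin on the turning axis at counter level (z = 0). A 16 mm wide, 6 mm thick bar lies on the counter along its own -x and ends outside the disc in a red diamond, 205 mm from the axis: the front pointer. Its yaw differs from start to start.
- front_point (a point): the point on the pointer's line, 140 mm from the turning axis, at the height of the disc's top (34 mm above the counter). The red mark must come here.
- carousel: white disc, 300 mm across, 12 mm thick; origin on its vertical turning axis at the underside, 22 mm above the counter (disc top at 34 mm). Turns either way without stops; light friction (0.12 N m, about 1 N at the rim) soon stops it. Four conical cups stand on it 88 mm from the axis: the empty red one on its own -x, grey ones on -y, +x, +y holding loose tubs. Four pegs for pushing stand on its rim between the cups.
- red_mark (a point): centre line of the red patch painted on the disc's rim outside the red cup, 140 mm from the axis, on the disc's top
- red_cup (a point): centre of the floor of the empty red cup (disc top), 88 mm from the axis; the tub's origin comes here when it is fully down. The cup stands 40 mm high on the disc with a 4 mm wall; inside radius 26 mm at the floor widening to 36 mm at the mouth. The grey cups are alike.
- peg0 (a point): top centre of an upright rim peg, 14 mm in diameter, 75 mm tall above the disc (top 109 mm above the counter), 139 mm from the axis, at 45 degrees counter-clockwise (seen from above) from the red mark
- peg1 (a point): top centre of an upright rim peg, 14 mm in diameter, 75 mm tall above the disc (top 109 mm above the counter), 139 mm from the axis, at 135 degrees counter-clockwise (seen from above) from the red mark
- peg2 (a point): top centre of an upright rim peg, 14 mm in diameter, 75 mm tall above the disc (top 109 mm above the counter), 139 mm from the axis, at 225 degrees counter-clockwise (seen from above) from the red mark
- peg3 (a point): top centre of an upright rim peg, 14 mm in diameter, 75 mm tall above the disc (top 109 mm above the counter), 139 mm from the axis, at 315 degrees counter-clockwise (seen from above) from the red mark
- tub: loose closed sauce tub with a red lid, about 0.22 kg, on the counter; steel cone of radius 24 mm at the foot and 40 mm at 65 mm height, lid of radius 43 mm from 65 to 73 mm, round knob 22 mm in diameter from 73 to 105 mm; origin at the centre of its underside, z up. It enters the red cup with 2 mm of play all round and stands with its foot on the disc.
- tub_yellow: loose yellow-lidded tub in a grey cup of the carousel, same sizes as the red-lidded one, so its knob ends 139 mm above the counter; origin at the centre of its underside. It rides along; must stay in its cup.
- tub_white: loose white-lidded tub in a grey cup of the carousel, same sizes as the red-lidded one, so its knob ends 139 mm above the counter; origin at the centre of its underside. It rides along; must stay in its cup.
- tub_green: loose green-lidded tub in a grey cup of the carousel, same sizes as the red-lidded one, so its knob ends 139 mm above the counter; origin at the centre of its underside. It rides along; must stay in its cup.
- coffee_cup: loose black paper cup with a white lid, 109 mm tall, 82 mm across at the lid, origin under its centre; stands near the red-lidded tub, to be left alone
Things that resemble listed ones, but are neither listed nor needed, are in the scene too. What is shaped like the tub but blue or pink is not meant.

How it is judged (in metres and radians):
On the way:
1. the empty red cup faces the front pointer and the carousel is at rest (horizontal distance between red_mark and front_point below 0.018 m and angular speed of carousel below 0.05 rad/s), for 0.3 s.
At the end, for the whole second after the job is handed in: The red mark lies within 18 mm of the front point (horizontally, about 7 degrees), the carousel is still, and the red-lidded tub stands in the red cup: within 6 mm of its centre, its foot within 4 mm of the cup's floor, within 0.06 rad of upright, at rest (all of step 1 and horizontal distance between tub and red_cup below 0.006 m and z of tub in the frame of red_cup between -0.004 and 0.004 m and angle between tub's own z axis and vertical below 0.06 rad and linear speed of tub below 0.02 m/s); the robot touches nothing.
It fails at once if the carousel is spun faster than 2.5 rad/s (angular speed of carousel above 2.5 rad/s).
It fails at once if the robot pushes on a tub that the carousel carries, with more than 3 N (contact force between any of the fingers, the arm and tub_yellow above 3 N or contact force between any of the fingers, the arm and tub_white above 3 N or contact force between any of the fingers, the arm and tub_green above 3 N).
It fails at once if a carried tub leaves its cup (tips by 0.25 rad or rises 20 mm) (angle between any of tub_yellow, tub_white, tub_green's own z axis and vertical above 0.25 rad or height (world z) of any of tub_yellow, tub_white, tub_green above 0.054 m).
It fails at once if the red-lidded tub is dropped in (let go over the red cup with its foot more than 15 mm above the cup's floor) or rammed onto the carousel (over 40 N) ((horizontal distance between tub and red_cup below 0.04 m and z of tub in the frame of red_cup above 0.015 m and contact force between the fingers and tub below 0.05 N) or contact force between tub and carousel above 40 N).
It fails at once if the coffee cup is moved by over 30 mm or tipped (distance of coffee_cup from where it was at the start of the episode above 0.03 m or angle between coffee_cup's own z axis and vertical above 0.3 rad).
It also fails if it takes over 72 s, if anything falls off the work surface, if the arm or the gripper's body presses on something with over 40 N, if the wrist force passes 120 N, or if a joint passes its speed limit or range.

### The arm

A 7-joint arm with a two-finger parallel gripper is mounted at the origin on the work surface. World frame = base frame: x ahead of the robot, y to its left, z up, the work surface at z = 0. Lengths are in mm, angles in rad, forces in N, time in s.
With the tool pointing down it reaches from about 400 to 875 mm from the base axis. Payload 4.4 kg.
Tool frame: the origin (TCP) lies at the very end of the fingers, on their centre line; the grasp point (between the pads) lies 19 mm behind it; z points along the fingers, y is the direction in which the jaws open and shut (so a half turn about z gives the same grasp; the last joint's range is limited). The gripper opens to 85 mm and grips with 20 to 120 N. Pads are 22 mm wide; open, the fingers measure 114 mm over their backs; the gripper's body (76 mm by 85 mm) begins 54 mm behind the grasp point. The pads swing forward as they close: fully open they stand 13 mm farther back than shut.
Start: joints at [-1.24, 0.628, 0.038, 1.517, -0.027, 0.996, -0.02], TCP at [251.183, 599.521, 231.313] pointing down, gripper open.
Joint ranges: [-3.06, 3.06], [-0.37, 2.12], [-1.25, 1.32], [0.18, 2.47], [-1.1, 4.24], [0.23, 1.98], [-2.94, 2.94]. Speed limits (rad/s): [2.57, 2.57, 3.14, 3.14, 3.14, 3.14, 3.14].

### API

Orientations are given as [roll, pitch, yaw] about the fixed x, y, z axes, in that order (R = Rz(yaw) Ry(pitch) Rx(roll)).
In Python, from cell import read_state, get_image, calibration, finish_job gives the robot as it stands. The module is installed in compiled form; this text tells all that it offers.
- The arm moves only by the tool apply_moves, never from a script. Its argument "increments" is a list of rows, each an object of numbers: "tx", "ty", "tz": the shift along the world's x, y, z in m; "rx", "ry", "rz": the turn, a rotation vector about the world's x, y, z in units of 5 degrees (1.0 is 5 degrees); "claw": the finger opening in m, from 0 to 0.0854. In form: [{"tx": .., "ty": .., "tz": .., "rx": .., "ry": .., "rz": .., "claw": ..}, ...]. A call has 1 to 12 rows; each row is the pose to reach, as a shift and turn from the pose commanded when the call began; what a row does not reach only later rows make up. A row lasts 1/10 s, in which the tool goes at most 50 mm and 8.59 degrees, less where a joint would pass 70% of its speed; a pose out of reach is approached as far as the arm can. A call with a gripper value outside its range is refused whole. The fingers move at their own pace and stop on an object; the grip force is fixed at half the most. Time passes only in rows, so rows that repeat a pose let the fingers close. It gives the time, the measured TCP pose, the force and the opening at its end, in the units of the state.
- read_state(): the state, without advancing time (a new reading comes with each control period).
- get_image(name): name is "scene" or "top"; returns the picture (480x640x3 uint8, red, green, blue); there is no depth.
- calibration(name): a dict with "camera_matrix" (3x3 intrinsics, pixels), "distortion" ([k1, k2, p1, p2, k3] as OpenCV has them; the pictures are not rectified), "origin" and "attitude" of the camera in the world. Camera axes: x right, y up, looking along -z (the intrinsics and any distortion apply to the point x, -y, -z); pixel columns grow to the right and rows downward; lengths in mm; the calibration is good to about 2 mm. A picture is of the moment at which its call begins. calibration takes no time and is no camera call.
- finish_job(): hands the job in, once; it reports no verdict.
The state is a dict: "clock": time; "qpos": joint angles; "qd": joint speeds; "tau": joint torques, N m; "eef_pos": TCP position; "tool_rot": TCP orientation; "force": force on the tool from outside, world axes, zero at the start; "torque": the same for the moment, N m; "width": finger opening in mm.
Only numpy, scipy, OpenCV 4.12 (cv2) and the standard library are available. Lean on these libraries where they do the work, as an engineer would, in place of code of your own. Each camera call takes 0.05 s, during which the arm holds its last target. There are 200 camera calls.

## Working session

There is one attempt and no reset: what is moved stays moved. The work goes in short steps, Python scripts to look and compute and a tool call to move; the robot and the scene stay as the last step left them, time stands still between calls to the robot, and variables do not carry over. Pictures are saved under pics/ and viewed, about 8 in all and at most 12, crops included, and the job is handed in when it is done.

Besides the shell and the picture viewer there is one more tool, called after ">>>" in YAML: its name, and indented under it one key for each argument. apply_moves: Moves the arm, as the interface text tells. Its arguments: {"type":"object","properties":{"increments":{"type":"array"}},"required":["increments"]}

```bash
mkdir -p pics; cat > h.py <<'E'
import numpy as np, cv2
from cell import read_state,get_image,calibration,finish_job
def rot(c):
    a=np.array(c["attitude"],float)
    if a.shape==(3,3): return a
    from scipy.spatial.transform import Rotation as R
    return R.from_euler('xyz',a).as_matrix()
def ray(n,uv):
    c=calibration(n);K=np.array(c["camera_matrix"],float);D=np.array(c["distortion"],float)
    p=cv2.undistortPoints(np.array(uv,float).reshape(-1,1,2),K,D).reshape(-1,2)
    d=np.c_[p[:,0],-p[:,1],-np.ones(len(p))]@rot(c).T
    return np.array(c["origin"],float),d
def plane(n,uv,z):
    o,d=ray(n,uv); return o+d*((z-o[2])/d[:,2])[:,None]
def proj(n,X):
    c=calibration(n);K=np.array(c["camera_matrix"],float);D=np.array(c["distortion"],float)
    p=(np.array(X,float).reshape(-1,3)-np.array(c["origin"]))@rot(c)
    q=p*[1,-1,-1]
    return cv2.projectPoints(q.reshape(-1,1,3),np.zeros(3),np.zeros(3),K,D)[0].reshape(-1,2)
E
python3 - <<'E'
from h import *
for n in("top","scene"):
    im=get_image(n);np.save(f"{n}0.npy",im);cv2.imwrite(f"pics/{n}0.png",im[:,:,::-1]);print(n,calibration(n))
print(read_state())
E
```

```text
top {'camera_matrix': array([[532.59661749,   0.        , 321.88047251],
       [  0.        , 532.59661749, 240.15506148],
       [  0.        ,   0.        ,   1.        ]]), 'distortion': array([-0.14739358,  0.        ,  0.        ,  0.        ,  0.        ]), 'origin': array([374.05672043,  38.1592662 , 937.03008099]), 'attitude': array([ 0.18300361,  0.02331918, -1.5529069 ])}
scene {'camera_matrix': array([[482.59609146,   0.        , 324.02392638],
       [  0.        , 482.59609146, 233.95913991],
       [  0.        ,   0.        ,   1.        ]]), 'distortion': array([-0.08871595,  0.        ,  0.        ,  0.        ,  0.        ]), 'origin': array([980.14524377, 494.67372842, 765.52563529]), 'attitude': array([7.68547585e-01, 1.93291356e-03, 2.35665673e+00])}
{'clock': 0.1, 'qpos': array([-1.2397835 ,  0.62929484,  0.03846801,  1.5182276 , -0.02701979,
        0.99628037, -0.01998073]), 'qd': array([ 3.80506111e-04, -2.37880715e-03,  2.94863691e-04, -7.47009046e-04,
        2.55525856e-05, -7.11975580e-04, -8.61083281e-04]), 'tau': array([ 2.42150607e-03, -5.64538944e+01,  1.23040505e+00, -1.93972850e+01,
        1.13145652e-02,  5.41945134e-03,  1.66841482e-05]), 'eef_pos': array([250.98385371, 599.00889657, 230.46766779]), 'tool_rot': array([-3.13990110e+00,  1.52248408e-05,  2.74477044e+00]), 'force': array([-4.16521962e-01, -3.88367822e-04,  2.68203501e-01]), 'torque': array([-0.01435936, -0.02490897,  0.02244366]), 'width': 84.75858520265074}
```

View pics/top0.png

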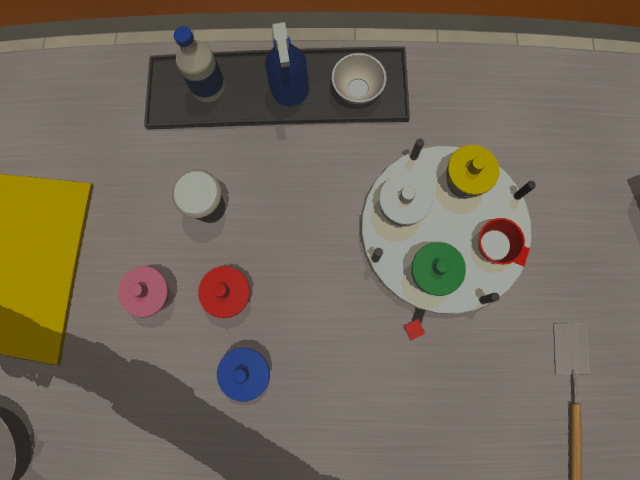

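View pics/scene0.png

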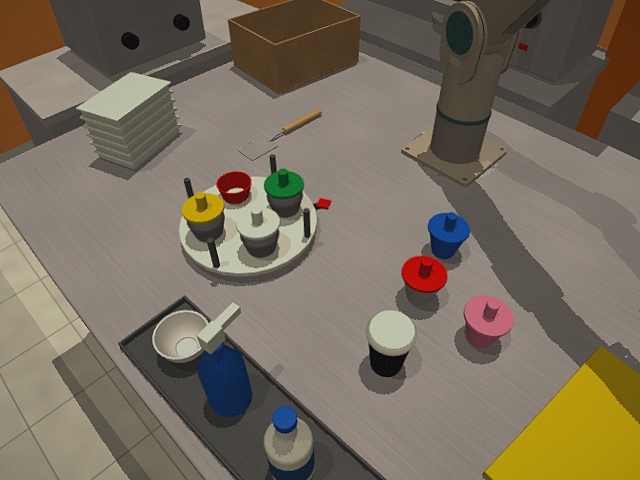

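Candidates for the tub, in the top view: red lid (224,292), pink (143,291), blue (243,375). The red lid also shows in the scene view at (425,272), and I choose it. The red items at (415,330), (521,255) and (501,242) are the pointer diamond, the rim patch and the cup.

```bash
cat > m.py <<'E'
from h import *
def blobs(n,im,lo,hi,amin=15):
    hsv=cv2.cvtColor(im,cv2.COLOR_RGB2HSV);m=cv2.inRange(hsv,np.array(lo),np.array(hi))
    if lo[0]==0 and hi[0]<15: m|=cv2.inRange(hsv,np.array((172,lo[1],lo[2])),np.array((180,hi[1],hi[2])))
    k,l,s,c=cv2.connectedComponentsWithStats(m)
    return [(s[i].tolist(),c[i].round(1),l==i) for i in range(1,k) if s[i][4]>=amin]
def mpt(mask):
    ct=max(cv2.findContours(mask.astype(np.uint8),cv2.RETR_EXTERNAL,cv2.CHAIN_APPROX_NONE)[0],key=len)
    return ct
E
python3 - <<'E'
from m import *
for n in("top","scene"):
    im=np.load(n+"0.npy");print(n)
    for s,c,l in blobs(n,im,(0,170,70),(8,255,255)): print(" red",s,c,plane(n,c,34).round(0)[0],plane(n,c,6).round(1)[0][:2],plane(n,c,73).round(1)[0][:2])
    for s,c,l in blobs(n,im,(0,0,0),(180,255,45)):
        if s[4]<400:print(" dark",s,c)
# disc
im=np.load("top0.npy");hsv=cv2.cvtColor(im,cv2.COLOR_RGB2HSV)
g=im[120:330,345:550];cv2.imwrite("pics/c1.png",cv2.resize(g[:,:,::-1],None,fx=3.6,fy=2.8,interpolation=2)[:600])
g=im[170:410,110:290];g2=np.load("scene0.npy")[200:400,350:530]
cv2.imwrite("pics/c2.png",np.hstack([cv2.resize(g,(390,520)),cv2.resize(g2,(400,520))])[:,:,::-1])
print(proj("top",[374,38,0]))
E
```

```text
top
 red [479, 218, 50, 48, 1010] [507.4 239.7] [ 546. -261.   34.] [ 551.4 -270.5] [ 538.6 -248.3]
 red [199, 267, 50, 51, 1991] [223.5 291.7] [449. 229.  34.] [451.1 235.1] [445.5 220.9]
 red [404, 319, 20, 21, 240] [414. 329.] [391. -95.  34.] [391.6 -99.5] [390.4 -89.6]
 dark [302, 49, 104, 55, 341] [364.4  55.8]
 dark [214, 52, 56, 5, 163] [240.9  53.9]
 dark [147, 57, 28, 66, 158] [154.1  80. ]
 dark [330, 83, 47, 26, 240] [346.7 100.5]
 dark [411, 145, 11, 15, 78] [415.5 151.2]
 dark [514, 183, 19, 16, 129] [522.3 191.3]
 dark [200, 198, 25, 24, 158] [215.6 212.5]
 dark [480, 294, 13, 9, 79] [485.8 298.7]
 dark [416, 309, 8, 5, 17] [419.1 311.5]
scene
 red [518, 43, 10, 8, 47] [522.6  46.6] [-667. -162.   34.] [-730.3 -186.7] [-579.4 -126.6]
 red [216, 172, 35, 32, 771] [233.9 186.1] [ 520. -267.   34.] [ 502.5 -295.8] [ 544.7 -226. ]
 red [316, 198, 15, 11, 107] [323.2 203.1] [414. -76.  34.] [392.7 -98.1] [444.5 -45.8]
 red [402, 256, 45, 37, 1321] [424.1 273.8] [420. 209.  34.] [398.1 198.1] [449.4 224.2]
 dark [520, 9, 9, 9, 15] [523.5  13.2]
 dark [524, 12, 18, 17, 153] [
[... 243 characters left out ...]
, 16, 80] [188.5 188.5]
 dark [270, 192, 32, 25, 119] [288.6 208.4]
 dark [314, 204, 7, 6, 18] [316.5 206.6]
 dark [304, 212, 6, 25, 125] [306.5 224.2]
 dark [206, 222, 18, 18, 96] [216.4 231.9]
 dark [192, 230, 14, 11, 28] [198.4 236.3]
 dark [244, 231, 34, 26, 129] [264.3 248.5]
 dark [208, 241, 12, 26, 158] [213.6 253.9]
 dark [122, 297, 77, 50, 342] [156.2 320.5]
 dark [119, 345, 17, 20, 22] [127.1 354.8]
 dark [145, 376, 30, 33, 43] [160.5 393.4]
 dark [204, 401, 38, 27, 229] [218.2 418.2]
 dark [175, 410, 13, 15, 16] [181.6 417.4]
 dark [189, 426, 49, 54, 69] [214.4 454. ]
 dark [303, 453, 11, 20, 70] [309.9 463.6]
 dark [265, 468, 7, 12, 37] [268.1 474.5]
[[334.5396942  338.25356628]]
```

View pics/c1.png

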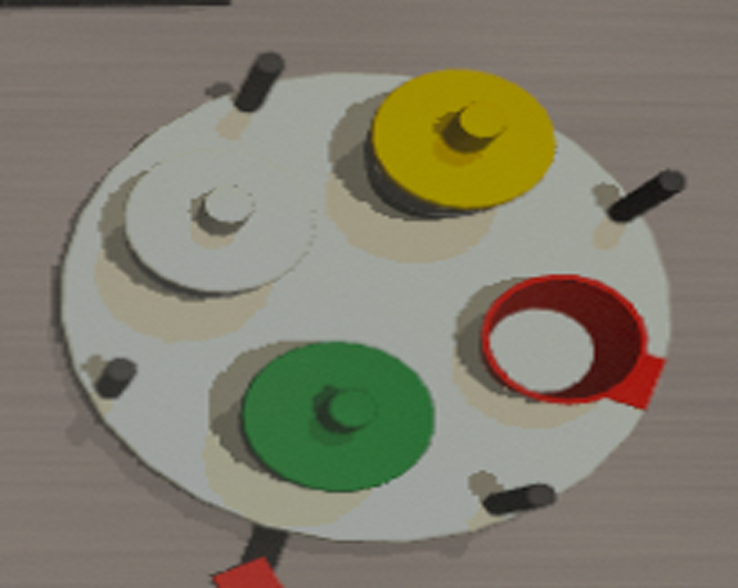

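View pics/c2.png

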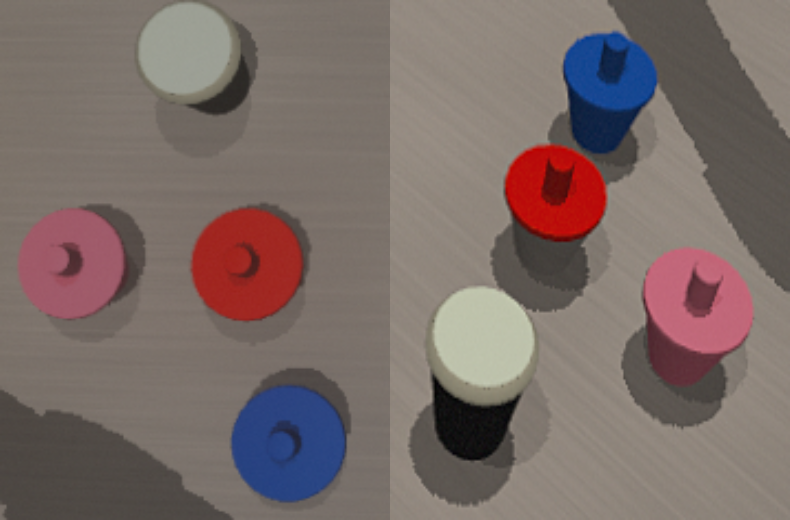

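The crops confirm the red-lidded steel tub at top (224,292). Pegs have their tops at (420,143), (532,185), (496,297) and (379,252). The red mark is at about (522,256).

```bash
python3 - <<'E'
from m import *
im=np.load("top0.npy")
P=plane("top",[(420,142.9),(532.2,185),(495.8,296.8),(379.4,252.5)],109)[:,:2]
print(P.round(1), "ctr",P.mean(0).round(1), np.linalg.norm(P-P.mean(0),axis=1).round(1))
c=P.mean(0)
# disc: white mask contour hull -> ellipse check, at z=34
hsv=cv2.cvtColor(im,cv2.COLOR_RGB2HSV);m=cv2.inRange(hsv,np.array((0,0,125)),np.array((180,60,255)))
R=np.zeros_like(m);R[120:330,350:545]=255
ct=np.vstack(cv2.findContours(m&R,cv2.RETR_EXTERNAL,cv2.CHAIN_APPROX_NONE)[0][:]).reshape(-1,2)
hull=cv2.convexHull(ct).reshape(-1,2)
X=plane("top",hull,34)[:,:2]
from scipy.optimize import least_squares
f=least_squares(lambda p:np.linalg.norm(X-p,axis=1)-150,c,loss='soft_l1',f_scale=2);print("disc",f.x.round(1),np.abs(f.fun).mean())
d=plane("top",[(414,329)],6)[0,:2];k=plane("top",[(522.2,256.4)],34)[0,:2]
for C in(c,f.x):
  a=lambda v:np.degrees(np.arctan2(*(v-C)[::-1]))
  print("ptr",a(d),np.linalg.norm(d-C),"mark",a(k),np.linalg.norm(k-C),"pegs",[a(p).round(1) for p in P])
# tub: lid ellipse at z=73, both views
for n in("top","scene"):
  for s,cc,l in blobs(n,np.load(n+"0.npy"),(0,170,70),(8,255,255)):
    if s[4]>1200:
      ct=mpt(l).reshape(-1,2);q=plane(n,ct,73)[:,:2]
      (e,r)=cv2.minEnclosingCircle(q.astype(np.float32));g=least_squares(lambda p:np.linalg.norm(q-p,axis=1)-43,e,loss='soft_l1')
      print(n,"lid",g.x.round(1),np.abs(g.fun).mean().round(2))
print("coffee",plane("top",[(197,194)],109),"pink",plane("top",[(144,292)],73),"blue",plane("top",[(243,375)],73))
E
```

```text
[[ 692.   -98.5]
 [ 623.6 -283.1]
 [ 440.4 -214. ]
 [ 508.5  -30.7]] ctr [ 566.1 -156.6] [138.6 139.  138.2 138.5]
disc [ 625.8 -232.7] 84.78309556180044
ptr 161.88862499580645 183.59226366809943 mark -110.77826120859494 138.9194429421944 pegs [np.float64(24.8), np.float64(-65.6), np.float64(-155.5), np.float64(114.6)]
ptr 150.36693732875446 269.4264289122261 mark -153.74983482195853 121.50465448141358 pegs [np.float64(63.8), np.float64(-92.5), np.float64(174.2), np.float64(120.2)]
top lid [445.8 221. ] 1.71
scene lid [448.3 223.6] 0.94
coffee [[600.80522174 265.43821642 109.        ]] pink [[441.86667103 355.70498289  73.        ]] blue [[312.29178502 183.60864931  73.        ]]
```

>>> apply_moves:
  increments:
    - {"tx": 0.02,"ty": -0.045,"tz": 0,"rz": -0.6,"claw": 0.036}
    - {"tx": 0.2573,"ty": -0.6302,"tz": -0.03,"rz": -8.54,"claw": 0.036}
    - {"tx": 0.2573,"ty": -0.6302,"tz": -0.03,"rz": -8.54,"claw": 0.036}
    - {"tx": 0.2573,"ty": -0.6302,"tz": -0.03,"rz": -8.54,"claw": 0.036}
    - {"tx": 0.2573,"ty": -0.6302,"tz": -0.03,"rz": -8.54,"claw": 0.036}
    - {"tx": 0.2573,"ty": -0.6302,"tz": -0.03,"rz": -8.54,"claw": 0.036}
    - {"tx": 0.2573,"ty": -0.6302,"tz": -0.03,"rz": -8.54,"claw": 0.036}
    - {"tx": 0.2573,"ty": -0.6302,"tz": -0.03,"rz": -8.54,"claw": 0.036}
    - {"tx": 0.2573,"ty": -0.6302,"tz": -0.03,"rz": -8.54,"claw": 0.036}
    - {"tx": 0.2573,"ty": -0.6302,"tz": -0.03,"rz": -8.54,"claw": 0.036}
    - {"tx": 0.2573,"ty": -0.6302,"tz": -0.03,"rz": -8.54,"claw": 0.036}
    - {"tx": 0.2573,"ty": -0.6302,"tz": -0.03,"rz": -8.54,"claw": 0.036}

```text
$.increments[0]: bad value
```

>>> apply_moves:
  increments:
    - {"tx": 0.02,"ty": -0.045,"tz": 0.0,"rx": 0.0,"ry": 0.0,"rz": -0.6,"claw": 0.036}
    - {"tx": 0.2573,"ty": -0.6302,"tz": -0.03,"rx": 0.0,"ry": 0.0,"rz": -8.54,"claw": 0.036}
    - {"tx": 0.2573,"ty": -0.6302,"tz": -0.03,"rx": 0.0,"ry": 0.0,"rz": -8.54,"claw": 0.036}
    - {"tx": 0.2573,"ty": -0.6302,"tz": -0.03,"rx": 0.0,"ry": 0.0,"rz": -8.54,"claw": 0.036}
    - {"tx": 0.2573,"ty": -0.6302,"tz": -0.03,"rx": 0.0,"ry": 0.0,"rz": -8.54,"claw": 0.036}
    - {"tx": 0.2573,"ty": -0.6302,"tz": -0.03,"rx": 0.0,"ry": 0.0,"rz": -8.54,"claw": 0.036}
    - {"tx": 0.2573,"ty": -0.6302,"tz": -0.03,"rx": 0.0,"ry": 0.0,"rz": -8.54,"claw": 0.036}
    - {"tx": 0.2573,"ty": -0.6302,"tz": -0.03,"rx": 0.0,"ry": 0.0,"rz": -8.54,"claw": 0.036}
    - {"tx": 0.2573,"ty": -0.6302,"tz": -0.03,"rx": 0.0,"ry": 0.0,"rz": -8.54,"claw": 0.036}
    - {"tx": 0.2573,"ty": -0.6302,"tz": -0.03,"rx": 0.0,"ry": 0.0,"rz": -8.54,"claw": 0.036}
    - {"tx": 0.2573,"ty": -0.6302,"tz": -0.03,"rx": 0.0,"ry": 0.0,"rz": -8.54,"claw": 0.036}

```text
clock: 1.2
eef_pos: [459.1, 89.9, 207.4]
tool_rot: [-3.142, -0.0, 2.0]
force: [0.8, 0.4, 0.9]
width: 35.8
```

>>> apply_moves:
  increments:
    - {"tx": 0.02,"ty": -0.045,"tz": 0.0,"rx": 0.0,"ry": 0.0,"rz": 0.0,"claw": 0.036}
    - {"tx": 0.0396,"ty": -0.09,"tz": 0.0,"rx": 0.0,"ry": 0.0,"rz": 0.0,"claw": 0.036}
    - {"tx": 0.0496,"ty": -0.1224,"tz": 0.0,"rx": 0.0,"ry": 0.0,"rz": 0.0,"claw": 0.036}
    - {"tx": 0.0496,"ty": -0.1224,"tz": -0.04,"rx": 0.0,"ry": 0.0,"rz": 0.0,"claw": 0.036}
    - {"tx": 0.0496,"ty": -0.1224,"tz": -0.07,"rx": 0.0,"ry": 0.0,"rz": 0.0,"claw": 0.036}
    - {"tx": 0.0496,"ty": -0.1224,"tz": -0.08,"rx": 0.0,"ry": 0.0,"rz": 0.0,"claw": 0.036}
    - {"tx": 0.0496,"ty": -0.1224,"tz": -0.08,"rx": 0.0,"ry": 0.0,"rz": 0.0,"claw": 0.036}
    - {"tx": 0.0496,"ty": -0.1224,"tz": -0.08,"rx": 0.0,"ry": 0.0,"rz": 0.0,"claw": 0.036}

```text
clock: 2.0
eef_pos: [509.1, -30.6, 128.4]
tool_rot: [3.14, 0.001, 2.0]
force: [0.5, -0.2, -0.1]
width: 36.2
```

>>> apply_moves:
  increments:
    - {"tx": 0.0,"ty": 0.0,"tz": -0.03,"rx": 0.0,"ry": 0.0,"rz": 0.0,"claw": 0.036}
    - {"tx": 0.0,"ty": 0.0,"tz": -0.058,"rx": 0.0,"ry": 0.0,"rz": 0.0,"claw": 0.036}
    - {"tx": 0.0,"ty": 0.0,"tz": -0.058,"rx": 0.0,"ry": 0.0,"rz": 0.0,"claw": 0.022}
    - {"tx": 0.0,"ty": 0.0,"tz": -0.058,"rx": 0.0,"ry": 0.0,"rz": 0.0,"claw": 0.022}
    - {"tx": 0.0,"ty": 0.0,"tz": -0.058,"rx": 0.0,"ry": 0.0,"rz": 0.0,"claw": 0.022}

```text
clock: 2.5
eef_pos: [509.9, -30.7, 71.4]
tool_rot: [3.139, 0.001, 2.0]
force: [-0.4, -0.4, 1.2]
width: 22.3
```

```bash
python3 - <<'E'
from h import *
s=read_state();print(s["eef_pos"],s["tool_rot"],s["width"],s["force"])
im=get_image("scene");cv2.imwrite("pics/s1.png",im[100:300,100:440,::-1].repeat(2,0).repeat(2,1))
C=np.array([566.1,-156.6]);r=138.6
a0=114.6
def tab(A,start):
    p0=C+r*np.array([np.cos(np.radians(start)),np.sin(np.radians(start))])
    for a in A:
        p=C+r*np.array([np.cos(np.radians(a)),np.sin(np.radians(a))]); print(a,((p-p0)/1000).round(4),"rz",round((a-start)/5,2))
tab([113.6,112,110]+[a0-2.6*i for i in range(3,12)],a0)
E
```

```text
[509.88242281 -30.73198955  71.37731587] [3.13870843e+00 1.44346689e-03 1.99974689e+00] 22.312024754611222 [-0.39622911 -0.37197428  1.18568861]
113.6 [0.0022 0.001 ] rz -0.2
112 [0.0058 0.0025] rz -0.52
110 [0.0103 0.0042] rz -0.92
106.8 [0.0176 0.0067] rz -1.56
104.19999999999999 [0.0237 0.0083] rz -2.08
101.6 [0.0298 0.0097] rz -2.6
99.0 [0.036  0.0109] rz -3.12
96.39999999999999 [0.0422 0.0117] rz -3.64
93.8 [0.0485 0.0123] rz -4.16
91.19999999999999 [0.0548 0.0125] rz -4.68
88.6 [0.0611 0.0125] rz -5.2
86.0 [0.0674 0.0122] rz -5.72
```

View pics/s1.png

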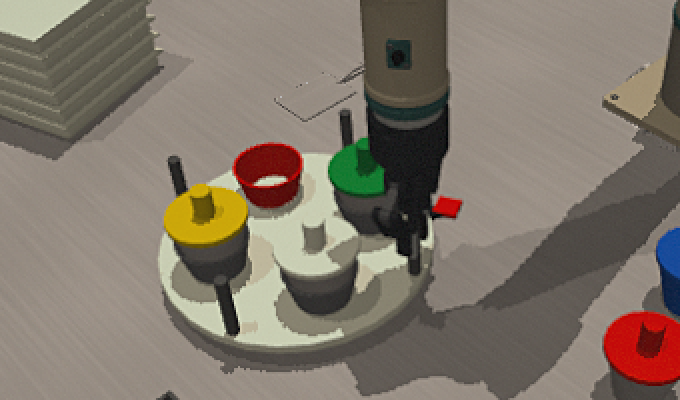

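The crop shows the fingers straddling the peg at about (412,245), clear of the green and white tubs. I start the arc.

>>> apply_moves:
  increments:
    - {"tx": 0.0022,"ty": 0.001,"tz": 0.0,"rx": 0.0,"ry": 0.0,"rz": -0.2,"claw": 0.022}
    - {"tx": 0.0058,"ty": 0.0025,"tz": 0.0,"rx": 0.0,"ry": 0.0,"rz": -0.52,"claw": 0.022}
    - {"tx": 0.0103,"ty": 0.0042,"tz": 0.0,"rx": 0.0,"ry": 0.0,"rz": -0.92,"claw": 0.022}
    - {"tx": 0.0176,"ty": 0.0067,"tz": 0.0,"rx": 0.0,"ry": 0.0,"rz": -1.56,"claw": 0.022}
    - {"tx": 0.0237,"ty": 0.0083,"tz": 0.0,"rx": 0.0,"ry": 0.0,"rz": -2.08,"claw": 0.022}
    - {"tx": 0.0298,"ty": 0.0097,"tz": 0.0,"rx": 0.0,"ry": 0.0,"rz": -2.6,"claw": 0.022}
    - {"tx": 0.036,"ty": 0.0109,"tz": 0.0,"rx": 0.0,"ry": 0.0,"rz": -3.12,"claw": 0.022}
    - {"tx": 0.0422,"ty": 0.0117,"tz": 0.0,"rx": 0.0,"ry": 0.0,"rz": -3.64,"claw": 0.022}
    - {"tx": 0.0485,"ty": 0.0123,"tz": 0.0,"rx": 0.0,"ry": 0.0,"rz": -4.16,"claw": 0.022}
    - {"tx": 0.0548,"ty": 0.0125,"tz": 0.0,"rx": 0.0,"ry": 0.0,"rz": -4.68,"claw": 0.022}
    - {"tx": 0.0611,"ty": 0.0125,"tz": 0.0,"rx": 0.0,"ry": 0.0,"rz": -5.2,"claw": 0.022}
    - {"tx": 0.0674,"ty": 0.0122,"tz": 0.0,"rx": 0.0,"ry": 0.0,"rz": -5.72,"claw": 0.022}

```text
clock: 3.75
eef_pos: [576.1, -17.9, 69.5]
tool_rot: [-3.141, -0.001, 1.498]
force: [-1.2, 0.9, 0.9]
width: 21.9
```

```bash
python3 - <<'E'
from h import *
s=read_state();e=s["eef_pos"];C=np.array([566.1,-156.6]);r=138.6
print(e,s["tool_rot"],s["width"],s["force"],"ang",np.degrees(np.arctan2(*(e[:2]-C)[::-1])),np.linalg.norm(e[:2]-C))
u=lambda a:np.array([np.cos(np.radians(a)),np.sin(np.radians(a))])
def tab(A,start):
    for a in A:print(round(a,1),(r*(u(a)-u(start))/1000).round(4),"rz",round((a-start)/5,2))
tab([86-2.8*i for i in range(1,13)],86)
print();tab([52.4-2.8*i for i in range(1,9)]+[28.5,27.3,26.3,25.5],52.4)
E
```

```text
[576.05117106 -17.855414    69.54672023] [-3.14085388e+00 -5.05094024e-04  1.49760159e+00] 21.917266690334984 [-1.21515103  0.87645241  0.90726949] ang 85.89760251602526 139.10099190453016
83.2 [ 0.0067 -0.0006] rz -0.56
80.4 [ 0.0134 -0.0016] rz -1.12
77.6 [ 0.0201 -0.0029] rz -1.68
74.8 [ 0.0267 -0.0045] rz -2.24
72.0 [ 0.0332 -0.0064] rz -2.8
69.2 [ 0.0395 -0.0087] rz -3.36
66.4 [ 0.0458 -0.0113] rz -3.92
63.6 [ 0.052  -0.0141] rz -4.48
60.8 [ 0.0579 -0.0173] rz -5.04
58.0 [ 0.0638 -0.0207] rz -5.6
55.2 [ 0.0694 -0.0245] rz -6.16
52.4 [ 0.0749 -0.0285] rz -6.72

49.6 [ 0.0053 -0.0043] rz -0.56
46.8 [ 0.0103 -0.0088] rz -1.12
44.0 [ 0.0151 -0.0135] rz -1.68
41.2 [ 0.0197 -0.0185] rz -2.24
38.4 [ 0.0241 -0.0237] rz -2.8
35.6 [ 0.0281 -0.0291] rz -3.36
32.8 [ 0.0319 -0.0347] rz -3.92
30.0 [ 0.0355 -0.0405] rz -4.48
28.5 [ 0.0372 -0.0437] rz -4.78
27.3 [ 0.0386 -0.0462] rz -5.02
26.3 [ 0.0397 -0.0484] rz -5.22
25.5 [ 0.0405 -0.0501] rz -5.38
```

>>> apply_moves:
  increments:
    - {"tx": 0.0067,"ty": -0.0006,"tz": 0.0,"rx": 0.0,"ry": 0.0,"rz": -0.56,"claw": 0.022}
    - {"tx": 0.0134,"ty": -0.0016,"tz": 0.0,"rx": 0.0,"ry": 0.0,"rz": -1.12,"claw": 0.022}
    - {"tx": 0.0201,"ty": -0.0029,"tz": 0.0,"rx": 0.0,"ry": 0.0,"rz": -1.68,"claw": 0.022}
    - {"tx": 0.0267,"ty": -0.0045,"tz": 0.0,"rx": 0.0,"ry": 0.0,"rz": -2.24,"claw": 0.022}
    - {"tx": 0.0332,"ty": -0.0064,"tz": 0.0,"rx": 0.0,"ry": 0.0,"rz": -2.8,"claw": 0.022}
    - {"tx": 0.0395,"ty": -0.0087,"tz": 0.0,"rx": 0.0,"ry": 0.0,"rz": -3.36,"claw": 0.022}
    - {"tx": 0.0458,"ty": -0.0113,"tz": 0.0,"rx": 0.0,"ry": 0.0,"rz": -3.92,"claw": 0.022}
    - {"tx": 0.052,"ty": -0.0141,"tz": 0.0,"rx": 0.0,"ry": 0.0,"rz": -4.48,"claw": 0.022}
    - {"tx": 0.0579,"ty": -0.0173,"tz": 0.0,"rx": 0.0,"ry": 0.0,"rz": -5.04,"claw": 0.022}
    - {"tx": 0.0638,"ty": -0.0207,"tz": 0.0,"rx": 0.0,"ry": 0.0,"rz": -5.6,"claw": 0.022}
    - {"tx": 0.0694,"ty": -0.0245,"tz": 0.0,"rx": 0.0,"ry": 0.0,"rz": -6.16,"claw": 0.022}
    - {"tx": 0.0749,"ty": -0.0285,"tz": 0.0,"rx": 0.0,"ry": 0.0,"rz": -6.72,"claw": 0.022}

```text
clock: 4.95
eef_pos: [651.2, -45.9, 69.5]
tool_rot: [-3.141, -0.001, 0.912]
force: [-0.9, 0.6, 0.8]
width: 22.3
```

>>> apply_moves:
  increments:
    - {"tx": 0.0053,"ty": -0.0043,"tz": 0.0,"rx": 0.0,"ry": 0.0,"rz": -0.56,"claw": 0.022}
    - {"tx": 0.0103,"ty": -0.0088,"tz": 0.0,"rx": 0.0,"ry": 0.0,"rz": -1.12,"claw": 0.022}
    - {"tx": 0.0151,"ty": -0.0135,"tz": 0.0,"rx": 0.0,"ry": 0.0,"rz": -1.68,"claw": 0.022}
    - {"tx": 0.0197,"ty": -0.0185,"tz": 0.0,"rx": 0.0,"ry": 0.0,"rz": -2.24,"claw": 0.022}
    - {"tx": 0.0241,"ty": -0.0237,"tz": 0.0,"rx": 0.0,"ry": 0.0,"rz": -2.8,"claw": 0.022}
    - {"tx": 0.0281,"ty": -0.0291,"tz": 0.0,"rx": 0.0,"ry": 0.0,"rz": -3.36,"claw": 0.022}
    - {"tx": 0.0319,"ty": -0.0347,"tz": 0.0,"rx": 0.0,"ry": 0.0,"rz": -3.92,"claw": 0.022}
    - {"tx": 0.0355,"ty": -0.0405,"tz": 0.0,"rx": 0.0,"ry": 0.0,"rz": -4.48,"claw": 0.022}
    - {"tx": 0.0372,"ty": -0.0437,"tz": 0.0,"rx": 0.0,"ry": 0.0,"rz": -4.78,"claw": 0.022}
    - {"tx": 0.0386,"ty": -0.0462,"tz": 0.0,"rx": 0.0,"ry": 0.0,"rz": -5.02,"claw": 0.022}
    - {"tx": 0.0397,"ty": -0.0484,"tz": 0.0,"rx": 0.0,"ry": 0.0,"rz": -5.22,"claw": 0.022}
    - {"tx": 0.0405,"ty": -0.0501,"tz": 0.0,"rx": 0.0,"ry": 0.0,"rz": -5.38,"claw": 0.022}

```text
clock: 6.15
eef_pos: [691.4, -96.7, 69.5]
tool_rot: [-3.141, -0.0, 0.444]
force: [0.5, 0.6, -0.0]
width: 22.1
```

```bash
python3 - <<'E'
from m import *
s=read_state();e=s["eef_pos"];C=np.array([566.1,-156.6])
print(e,s["tool_rot"],s["force"],np.degrees(np.arctan2(*(e[:2]-C)[::-1])))
for n in("top","scene"):
    im=get_image(n);np.save(n+"1.npy",im)
    for b in blobs(n,im,(0,170,70),(8,255,255)): print(n,b[0],b[1])
im=np.load("top1.npy")
cv2.imwrite("pics/t1.png",cv2.resize(im[110:350,320:580],None,fx=3,fy=2.5,interpolation=2)[:,:,::-1])
E
```

```text
[691.38948967 -96.7095805   69.48868835] [-3.14114829e+00 -2.31227207e-04  4.43791726e-01] [ 0.4925605   0.61403305 -0.02948104] 25.5485602744915
top [414, 249, 47, 47, 262] [436.8 271.4]
top [414, 295, 21, 16, 200] [424.3 302.4]
top [404, 320, 20, 20, 236] [413.9 329.1]
scene [518, 43, 10, 8, 47] [522.6  46.5]
scene [266, 183, 46, 33, 853] [286.2 197.5]
scene [316, 198, 15, 11, 106] [323.2 203.1]
scene [402, 256, 45, 37, 1330] [424.1 273.7]
```

View pics/t1.png

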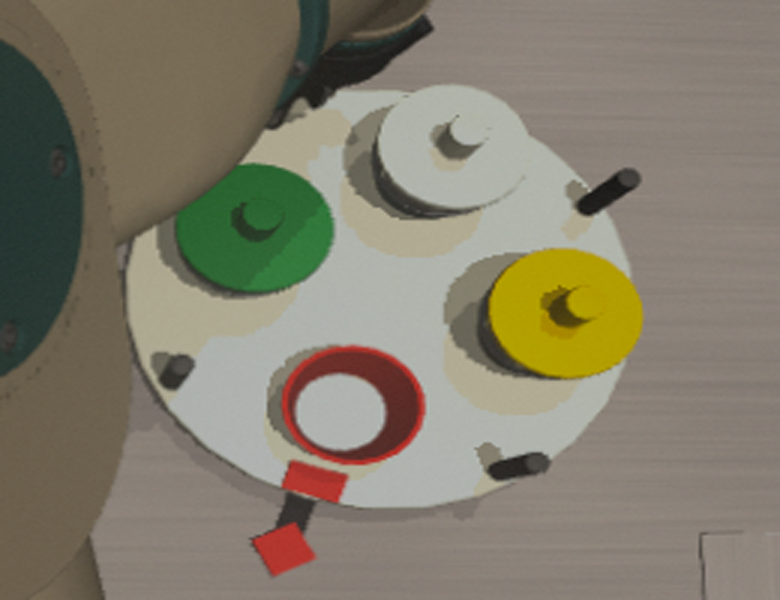

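The red mark at (424,302) now nearly lines up with the pointer diamond at (414,329). I compute the angle from the three visible pegs and the mark.

```bash
python3 - <<'E'
from m import *
C=np.array([566.1,-156.6]);a=lambda v:np.degrees(np.arctan2(v[1]-C[1],v[0]-C[0]))
P=plane("top",[(529.7,181.6),(500,294.8),(380.7,256.4)],109)[:,:2]
print("pegs",[(a(p).round(1),np.linalg.norm(p-C).round(1)) for p in P])
for n,k,d in(("top",(424.3,302.4),(413.9,329.1)),):
    k=plane(n,[k],34)[0];d=plane(n,[d],6)[0];print("mark",a(k),np.linalg.norm(k[:2]-C),"ptr",a(d))
# cup in top image: rim ellipse (outer r 40? at z=74): contour of red blob
for s,c,l in blobs("top",np.load("top1.npy"),(0,120,30),(8,255,255)):
    if s[0]>390 and s[1]<260:
        q=plane("top",cv2.convexHull(mpt(l)).reshape(-1,2),74)[:,:2]
        print("cup",s,cv2.minEnclosingCircle(q.astype(np.float32)))
u=np.array([np.cos(np.radians(161.7)),np.sin(np.radians(161.7))]);print("cup nominal",C+88*u)
# bearing of the whole: scene check of diamond
print(plane("scene",[(323.2,203.1)],6))
E
```

```text
pegs [(np.float64(-62.7), np.float64(138.0)), (np.float64(-152.3), np.float64(138.3)), (np.float64(117.3), np.float64(139.4))]
mark 161.5369217815007 137.14850255732455 ptr 161.83926086695115
cup [414, 248, 48, 48, 978] ((484.1467590332031, -128.4796600341797), 39.498741149902344)
cup nominal [ 482.55055797 -128.96866387]
[[392.69749791 -98.11577522   6.        ]]
```

>>> apply_moves:
  increments:
    - {"tx": 0.0,"ty": 0.0,"tz": 0.0,"rx": 0.0,"ry": 0.0,"rz": 0.0,"claw": 0.03}
    - {"tx": 0.0,"ty": 0.0,"tz": 0.02,"rx": 0.0,"ry": 0.0,"rz": 0.0,"claw": 0.03}
    - {"tx": 0.0,"ty": 0.0,"tz": 0.06,"rx": 0.0,"ry": 0.0,"rz": 0.0,"claw": 0.03}
    - {"tx": 0.0,"ty": 0.0,"tz": 0.1,"rx": 0.0,"ry": 0.0,"rz": 0.0,"claw": 0.05}
    - {"tx": 0.0,"ty": 0.0,"tz": 0.14,"rx": 0.0,"ry": 0.0,"rz": 0.0,"claw": 0.05}
    - {"tx": -0.02,"ty": 0.03,"tz": 0.15,"rx": 0.0,"ry": 0.0,"rz": 1.0,"claw": 0.05}
    - {"tx": -0.05,"ty": 0.065,"tz": 0.15,"rx": 0.0,"ry": 0.0,"rz": 2.5,"claw": 0.05}
    - {"tx": -0.08,"ty": 0.104,"tz": 0.15,"rx": 0.0,"ry": 0.0,"rz": 4.0,"claw": 0.05}
    - {"tx": -0.11,"ty": 0.143,"tz": 0.15,"rx": 0.0,"ry": 0.0,"rz": 5.5,"claw": 0.05}
    - {"tx": -0.14,"ty": 0.182,"tz": 0.15,"rx": 0.0,"ry": 0.0,"rz": 7.0,"claw": 0.05}
    - {"tx": -0.17,"ty": 0.221,"tz": 0.15,"rx": 0.0,"ry": 0.0,"rz": 8.5,"claw": 0.05}
    - {"tx": -0.2,"ty": 0.26,"tz": 0.15,"rx": 0.0,"ry": 0.0,"rz": 9.26,"claw": 0.05}

```text
clock: 7.45
eef_pos: [489.9, 164.0, 220.0]
tool_rot: [3.141, -0.001, 1.256]
force: [0.2, 0.6, -0.1]
width: 49.6
```

>>> apply_moves:
  increments:
    - {"tx": -0.03,"ty": 0.04,"tz": 0.0,"rx": 0.0,"ry": 0.0,"rz": 0.0,"claw": 0.05}
    - {"tx": -0.044,"ty": 0.059,"tz": 0.0,"rx": 0.0,"ry": 0.0,"rz": 0.0,"claw": 0.05}
    - {"tx": -0.044,"ty": 0.059,"tz": -0.03,"rx": 0.0,"ry": 0.0,"rz": 0.0,"claw": 0.05}
    - {"tx": -0.044,"ty": 0.059,"tz": -0.06,"rx": 0.0,"ry": 0.0,"rz": 0.0,"claw": 0.05}
    - {"tx": -0.044,"ty": 0.059,"tz": -0.08,"rx": 0.0,"ry": 0.0,"rz": 0.0,"claw": 0.05}
    - {"tx": -0.044,"ty": 0.059,"tz": -0.08,"rx": 0.0,"ry": 0.0,"rz": 0.0,"claw": 0.05}
    - {"tx": -0.044,"ty": 0.059,"tz": -0.08,"rx": 0.0,"ry": 0.0,"rz": 0.0,"claw": 0.05}

```text
clock: 8.15
eef_pos: [447.6, 221.5, 140.0]
tool_rot: [3.141, 0.0, 1.252]
force: [-0.6, -0.5, -0.2]
width: 49.9
```

```bash
python3 - <<'E'
from m import *
s=read_state();print(s["eef_pos"],s["tool_rot"],s["force"],s["width"])
C=np.array([566.1,-156.6])
for n in("top","scene"):
    im=get_image(n);np.save(n+"2.npy",im)
    for b in blobs(n,im,(0,170,70),(8,255,255)): print(n,b[0],b[1])
cv2.imwrite("pics/s2.png",cv2.resize(np.load("scene2.npy")[130:400,180:540],None,fx=2.2,fy=2.2)[:,:,::-1])
E
```

```text
[447.62125611 221.46862239 139.98243695] [3.14120078e+00 2.27757219e-04 1.25188921e+00] [-0.60868628 -0.52742433 -0.15090355] 49.88588402097845
top [414, 249, 47, 47, 258] [437.5 271.3]
top [208, 267, 42, 51, 1385] [229.8 294.2]
top [414, 295, 21, 16, 201] [424.1 302.2]
top [404, 320, 20, 20, 234] [414.  329.1]
scene [266, 183, 46, 33, 852] [286.1 197.5]
scene [316, 198, 15, 11, 106] [323.2 203.1]
scene [402, 255, 45, 38, 1313] [424.1 273.9]
```

View pics/s2.png

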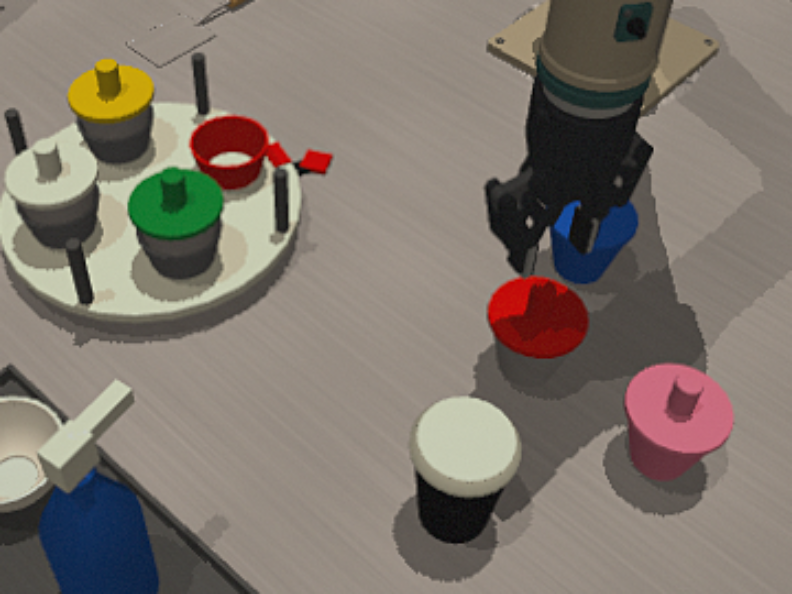

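The hand is above the red tub and clear of the coffee cup, and the carousel has stayed put. I descend and grip.

>>> apply_moves:
  increments:
    - {"tx": 0.0,"ty": 0.001,"tz": -0.025,"rx": 0.0,"ry": 0.0,"rz": 0.0,"claw": 0.05}
    - {"tx": 0.0,"ty": 0.001,"tz": -0.045,"rx": 0.0,"ry": 0.0,"rz": 0.0,"claw": 0.05}
    - {"tx": 0.0,"ty": 0.001,"tz": -0.058,"rx": 0.0,"ry": 0.0,"rz": 0.0,"claw": 0.05}
    - {"tx": 0.0,"ty": 0.001,"tz": -0.061,"rx": 0.0,"ry": 0.0,"rz": 0.0,"claw": 0.05}
    - {"tx": 0.0,"ty": 0.001,"tz": -0.061,"rx": 0.0,"ry": 0.0,"rz": 0.0,"claw": 0.04}
    - {"tx": 0.0,"ty": 0.001,"tz": -0.061,"rx": 0.0,"ry": 0.0,"rz": 0.0,"claw": 0.03}
    - {"tx": 0.0,"ty": 0.001,"tz": -0.061,"rx": 0.0,"ry": 0.0,"rz": 0.0,"claw": 0.015}
    - {"tx": 0.0,"ty": 0.001,"tz": -0.061,"rx": 0.0,"ry": 0.0,"rz": 0.0,"claw": 0.015}
    - {"tx": 0.0,"ty": 0.001,"tz": -0.061,"rx": 0.0,"ry": 0.0,"rz": 0.0,"claw": 0.015}
    - {"tx": 0.0,"ty": 0.001,"tz": -0.061,"rx": 0.0,"ry": 0.0,"rz": 0.0,"claw": 0.015}

```text
clock: 9.25
eef_pos: [447.7, 223.3, 79.7]
tool_rot: [3.141, -0.002, 1.253]
force: [-1.3, -0.1, 5.9]
width: 20.3
```

```bash
python3 -c "
from h import *
s=read_state();print(s['eef_pos'],s['tool_rot'],s['force'],s['width'])"
```

```text
[447.68669741 223.33568638  79.65691947] [ 3.14084501e+00 -1.60438982e-03  1.25265028e+00] [-1.34030978 -0.11331112  5.87472884] 20.32795816934205
```

>>> apply_moves:
  increments:
    - {"tx": 0.0,"ty": 0.0,"tz": 0.0,"rx": 0.0,"ry": 0.0,"rz": 0.0,"claw": 0.0}
    - {"tx": 0.0,"ty": 0.0,"tz": 0.003,"rx": 0.0,"ry": 0.0,"rz": 0.0,"claw": 0.0}
    - {"tx": 0.0,"ty": 0.0,"tz": 0.015,"rx": 0.0,"ry": 0.0,"rz": 0.0,"claw": 0.0}
    - {"tx": 0.0,"ty": 0.0,"tz": 0.04,"rx": 0.0,"ry": 0.0,"rz": 0.0,"claw": 0.0}
    - {"tx": 0.0,"ty": 0.0,"tz": 0.075,"rx": 0.0,"ry": 0.0,"rz": 0.0,"claw": 0.0}
    - {"tx": 0.0,"ty": 0.0,"tz": 0.11,"rx": 0.0,"ry": 0.0,"rz": 0.0,"claw": 0.0}
    - {"tx": 0.0,"ty": 0.0,"tz": 0.14,"rx": 0.0,"ry": 0.0,"rz": 0.0,"claw": 0.0}
    - {"tx": 0.001,"ty": -0.01,"tz": 0.15,"rx": 0.0,"ry": 0.0,"rz": 0.0,"claw": 0.0}
    - {"tx": 0.003,"ty": -0.03,"tz": 0.15,"rx": 0.0,"ry": 0.0,"rz": 0.0,"claw": 0.0}
    - {"tx": 0.006,"ty": -0.06,"tz": 0.15,"rx": 0.0,"ry": 0.0,"rz": 0.0,"claw": 0.0}
    - {"tx": 0.01,"ty": -0.09,"tz": 0.15,"rx": 0.0,"ry": 0.0,"rz": 0.0,"claw": 0.0}
    - {"tx": 0.013,"ty": -0.12,"tz": 0.15,"rx": 0.0,"ry": 0.0,"rz": 0.0,"claw": 0.0}

```text
clock: 10.45
eef_pos: [459.6, 101.0, 228.2]
tool_rot: [-3.141, 0.001, 1.252]
force: [1.3, 0.3, -2.2]
width: 20.2
```

>>> apply_moves:
  increments:
    - {"tx": 0.003,"ty": -0.03,"tz": 0.0,"rx": 0.0,"ry": 0.0,"rz": 0.0,"claw": 0.0}
    - {"tx": 0.006,"ty": -0.06,"tz": 0.0,"rx": 0.0,"ry": 0.0,"rz": 0.0,"claw": 0.0}
    - {"tx": 0.01,"ty": -0.09,"tz": 0.0,"rx": 0.0,"ry": 0.0,"rz": 0.0,"claw": 0.0}
    - {"tx": 0.013,"ty": -0.12,"tz": 0.0,"rx": 0.0,"ry": 0.0,"rz": 0.0,"claw": 0.0}
    - {"tx": 0.016,"ty": -0.15,"tz": 0.0,"rx": 0.0,"ry": 0.0,"rz": 0.0,"claw": 0.0}
    - {"tx": 0.019,"ty": -0.18,"tz": 0.0,"rx": 0.0,"ry": 0.0,"rz": 0.0,"claw": 0.0}
    - {"tx": 0.021,"ty": -0.205,"tz": 0.0,"rx": 0.0,"ry": 0.0,"rz": 0.0,"claw": 0.0}
    - {"tx": 0.022,"ty": -0.225,"tz": 0.0,"rx": 0.0,"ry": 0.0,"rz": 0.0,"claw": 0.0}
    - {"tx": 0.0225,"ty": -0.232,"tz": 0.0,"rx": 0.0,"ry": 0.0,"rz": 0.0,"claw": 0.0}
    - {"tx": 0.0225,"ty": -0.232,"tz": 0.0,"rx": 0.0,"ry": 0.0,"rz": 0.0,"claw": 0.0}
    - {"tx": 0.0225,"ty": -0.232,"tz": 0.0,"rx": 0.0,"ry": 0.0,"rz": 0.0,"claw": 0.0}
    - {"tx": 0.0225,"ty": -0.232,"tz": 0.0,"rx": 0.0,"ry": 0.0,"rz": 0.0,"claw": 0.0}

```text
clock: 11.65
eef_pos: [482.6, -127.6, 228.3]
tool_rot: [-3.141, -0.001, 1.255]
force: [-0.1, -0.3, -1.7]
width: 20.4
```

```bash
python3 - <<'E'
from m import *
from scipy.optimize import least_squares
s=read_state();print(s["eef_pos"],s["tool_rot"],s["force"],s["width"])
for n in("top","scene"):
    im=get_image(n);np.save(n+"3.npy",im)
    for b in blobs(n,im,(0,170,70),(8,255,255),30): print(n,b[0],b[1])
# cup rim in pre-pictures, both views
for n in("top","scene"):
  for s,c,l in blobs(n,np.load(n+"2.npy"),(0,120,30),(8,255,255)):
    print(n,s)
a=cv2.resize(np.load("scene3.npy")[90:290,200:400],(400,400));b=cv2.resize(np.load("top3.npy")[170:370,340:540],(400,400))
cv2.imwrite("pics/s3.png",np.hstack([a,b])[:,:,::-1])
E
```

```text
[ 482.61257811 -127.58300014  228.33243253] [-3.14060172e+00 -7.49371372e-04  1.25451625e+00] [-0.08184998 -0.33278639 -1.67743365] 20.44140986451141
top [414, 230, 41, 66, 1149] [439.6 260.8]
top [414, 295, 21, 16, 214] [424.2 302.2]
top [404, 319, 20, 21, 243] [414.  328.9]
scene [518, 43, 10, 8, 47] [522.6  46.6]
scene [258, 120, 43, 32, 808] [279.6 138.7]
scene [267, 183, 45, 33, 848] [286.2 197.6]
scene [316, 198, 15, 11, 105] [323.2 203.1]
top [413, 248, 48, 48, 971]
top [207, 266, 43, 52, 1480]
top [414, 294, 21, 17, 230]
top [404, 319, 21, 21, 269]
scene [524, 45, 4, 6, 15]
scene [266, 182, 46, 34, 905]
scene [316, 198, 15, 11, 114]
scene [402, 255, 46, 38, 1357]
scene [464, 296, 49, 52, 780]
scene [472, 307, 9, 4, 15]
```

View pics/s3.png

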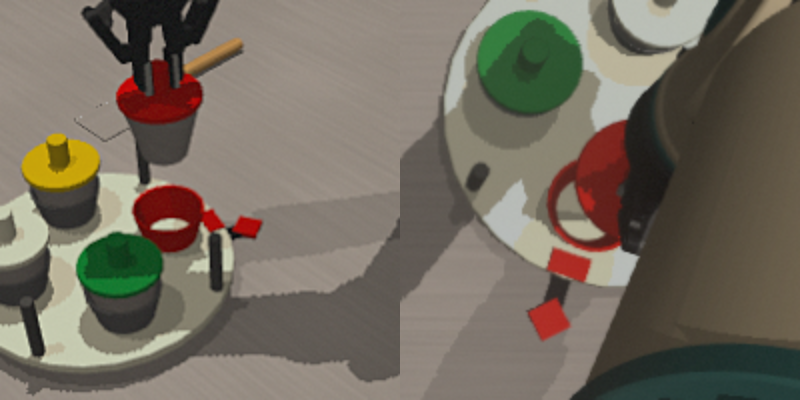

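The tub hangs upright over the red cup, and nothing has moved. I compare the lid and the cup rim in the scene view, using far-side edges only.

```bash
python3 - <<'E'
from m import *
from scipy.optimize import least_squares
def fit(n,f,box,z,r,lo=(0,120,30)):
    for s,c,l in blobs(n,np.load(f),lo,(8,255,255),100):
        if box[0]<c[0]<box[1] and box[2]<c[1]<box[3]:
            q0=mpt(l).reshape(-1,2).astype(float)
            o=np.array(calibration(n)["origin"])[:2]
            q=plane(n,q0,z)[:,:2]; m=q.mean(0)
            d=(m-o)/np.linalg.norm(m-o); g=m
            for _ in range(8):
                k=((q-g)@d>-0.1*r)&(np.abs(np.linalg.norm(q-g,axis=1)-r)<(8 if _<4 else 3))
                g=least_squares(lambda p:np.linalg.norm(q[k]-p,axis=1)-r,g,loss='soft_l1').x
            print(n,f,g.round(1),k.sum(),np.abs(np.linalg.norm(q[k]-g,axis=1)-r).mean().round(2))
fit("scene","scene0.npy",(400,450,250,300),73,43)
fit("top","top0.npy",(200,250,270,310),73,43)
fit("scene","scene3.npy",(260,300,120,160),221.6,43)
for f in("1","2","3"): fit("scene",f"scene{f}.npy",(270,300,180,210),74,40)
for f in("1","2"): fit("top",f"top{f}.npy",(425,450,255,290),74,40)
E
```

```text
scene scene0.npy [447.7 223.2] 60 0.77
top top0.npy [445.5 220. ] 79 0.56
scene scene3.npy [ 484.1 -127.2] 33 1.11
scene scene1.npy [ 486.  -125.4] 46 0.97
scene scene2.npy [ 486.  -125.4] 46 0.97
scene scene3.npy [ 486.4 -125.5] 45 0.94
top top1.npy [ 482.5 -126.9] 71 0.8
top top2.npy [ 482.5 -126.5] 72 0.73
```

>>> apply_moves:
  increments:
    - {"tx": 0.002,"ty": 0.0018,"tz": -0.01,"rx": 0.0,"ry": 0.0,"rz": 0.0,"claw": 0.0}
    - {"tx": 0.002,"ty": 0.0018,"tz": -0.03,"rx": 0.0,"ry": 0.0,"rz": 0.0,"claw": 0.0}
    - {"tx": 0.002,"ty": 0.0018,"tz": -0.05,"rx": 0.0,"ry": 0.0,"rz": 0.0,"claw": 0.0}
    - {"tx": 0.002,"ty": 0.0018,"tz": -0.065,"rx": 0.0,"ry": 0.0,"rz": 0.0,"claw": 0.0}
    - {"tx": 0.002,"ty": 0.0018,"tz": -0.075,"rx": 0.0,"ry": 0.0,"rz": 0.0,"claw": 0.0}
    - {"tx": 0.002,"ty": 0.0018,"tz": -0.08,"rx": 0.0,"ry": 0.0,"rz": 0.0,"claw": 0.0}
    - {"tx": 0.002,"ty": 0.0018,"tz": -0.08,"rx": 0.0,"ry": 0.0,"rz": 0.0,"claw": 0.0}
    - {"tx": 0.002,"ty": 0.0018,"tz": -0.08,"rx": 0.0,"ry": 0.0,"rz": 0.0,"claw": 0.0}

```text
clock: 12.55
eef_pos: [485.2, -127.4, 148.9]
tool_rot: [3.141, -0.0, 1.253]
force: [0.9, 0.3, -1.3]
width: 20.1
```

```bash
python3 - <<'E'
from m import *
s=read_state();print(s["eef_pos"],s["tool_rot"],s["force"],s["width"])
im=get_image("scene");np.save("scene4.npy",im)
cv2.imwrite("pics/s4.png",cv2.resize(im[120:270,220:360],(560,600),interpolation=cv2.INTER_CUBIC)[:,:,::-1])
E
```

```text
[ 485.15103254 -127.44956607  148.93836864] [ 3.14074537e+00 -4.37795434e-05  1.25254179e+00] [ 0.89188517  0.29605511 -1.33178978] 20.087837012234612
```

View pics/s4.png

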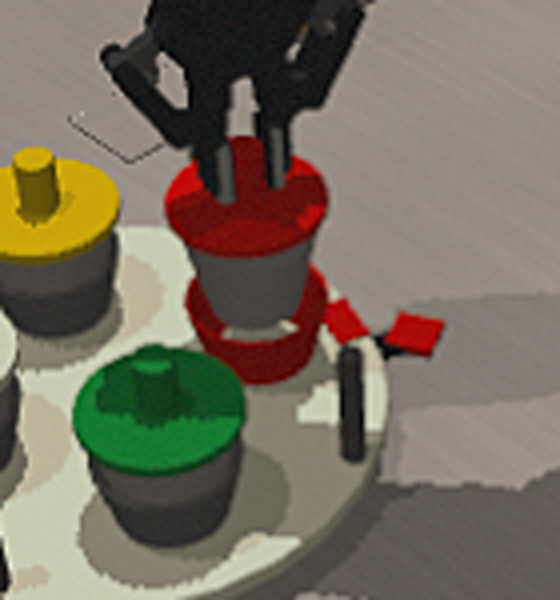

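The foot is at the cup's mouth and looks centred. I continue slowly.

>>> apply_moves:
  increments:
    - {"tx": 0.0,"ty": 0.001,"tz": -0.005,"rx": 0.0,"ry": 0.0,"rz": 0.0,"claw": 0.0}
    - {"tx": 0.0,"ty": 0.001,"tz": -0.01,"rx": 0.0,"ry": 0.0,"rz": 0.0,"claw": 0.0}
    - {"tx": 0.0,"ty": 0.001,"tz": -0.015,"rx": 0.0,"ry": 0.0,"rz": 0.0,"claw": 0.0}
    - {"tx": 0.0,"ty": 0.001,"tz": -0.019,"rx": 0.0,"ry": 0.0,"rz": 0.0,"claw": 0.0}
    - {"tx": 0.0,"ty": 0.001,"tz": -0.022,"rx": 0.0,"ry": 0.0,"rz": 0.0,"claw": 0.0}
    - {"tx": 0.0,"ty": 0.001,"tz": -0.024,"rx": 0.0,"ry": 0.0,"rz": 0.0,"claw": 0.0}
    - {"tx": 0.0,"ty": 0.001,"tz": -0.024,"rx": 0.0,"ry": 0.0,"rz": 0.0,"claw": 0.0}

```text
clock: 13.3
eef_pos: [484.6, -126.3, 124.3]
tool_rot: [-3.141, 0.0, 1.252]
force: [0.3, 0.3, -1.4]
width: 20.3
```

```bash
python3 -c "
from h import *
s=read_state();print(s['eef_pos'],s['tool_rot'],s['force'],s['torque'],s['width'])"
```

```text
[ 484.58144155 -126.3064879   124.27448515] [-3.14103171e+00  2.97327702e-05  1.25236999e+00] [ 0.26514694  0.26988231 -1.42183198] [ 0.03202637 -0.02100824  0.05901158] 20.317691641577753
```

No contact so far. About 10.6 mm remain.

>>> apply_moves:
  increments:
    - {"tx": 0.0,"ty": 0.0,"tz": -0.0025,"rx": 0.0,"ry": 0.0,"rz": 0.0,"claw": 0.0}
    - {"tx": 0.0,"ty": 0.0,"tz": -0.005,"rx": 0.0,"ry": 0.0,"rz": 0.0,"claw": 0.0}
    - {"tx": 0.0,"ty": 0.0,"tz": -0.007,"rx": 0.0,"ry": 0.0,"rz": 0.0,"claw": 0.0}
    - {"tx": 0.0,"ty": 0.0,"tz": -0.008,"rx": 0.0,"ry": 0.0,"rz": 0.0,"claw": 0.0}
    - {"tx": 0.0,"ty": 0.0,"tz": -0.008,"rx": 0.0,"ry": 0.0,"rz": 0.0,"claw": 0.0}

```text
clock: 13.8
eef_pos: [484.7, -126.3, 116.4]
tool_rot: [-3.141, -0.0, 1.252]
force: [-0.8, 0.4, -1.4]
width: 20.0
```

```bash
python3 -c "
from h import *
s=read_state();print(s['eef_pos'],s['force'],s['torque'])"
```

```text
[ 484.66043785 -126.28577871  116.44258501] [-0.75588652  0.3810177  -1.42951633] [0.01868347 0.04336679 0.01319989]
```

>>> apply_moves:
  increments:
    - {"tx": 0.0,"ty": 0.0,"tz": -0.001,"rx": 0.0,"ry": 0.0,"rz": 0.0,"claw": 0.0}
    - {"tx": 0.0,"ty": 0.0,"tz": -0.002,"rx": 0.0,"ry": 0.0,"rz": 0.0,"claw": 0.0}
    - {"tx": 0.0,"ty": 0.0,"tz": -0.0025,"rx": 0.0,"ry": 0.0,"rz": 0.0,"claw": 0.0}
    - {"tx": 0.0,"ty": 0.0,"tz": -0.0025,"rx": 0.0,"ry": 0.0,"rz": 0.0,"claw": 0.0}

```text
clock: 14.2
eef_pos: [484.7, -126.3, 114.0]
tool_rot: [-3.141, -0.0, 1.252]
force: [0.8, 0.5, -1.4]
width: 19.9
```

```bash
python3 -c "
from h import *
s=read_state();print(s['eef_pos'],s['force'],s['torque'])"
```

```text
[ 484.70681375 -126.3114952   114.01172356] [ 0.80812445  0.50292574 -1.36299617] [0.01381112 0.01024884 0.00498632]
```

>>> apply_moves:
  increments:
    - {"tx": 0.0,"ty": 0.0,"tz": -0.0005,"rx": 0.0,"ry": 0.0,"rz": 0.0,"claw": 0.0}
    - {"tx": 0.0,"ty": 0.0,"tz": -0.001,"rx": 0.0,"ry": 0.0,"rz": 0.0,"claw": 0.0}
    - {"tx": 0.0,"ty": 0.0,"tz": -0.001,"rx": 0.0,"ry": 0.0,"rz": 0.0,"claw": 0.0}

```text
clock: 14.5
eef_pos: [484.8, -126.4, 113.7]
tool_rot: [3.141, -0.0, 1.252]
force: [-1.9, 0.1, 5.0]
width: 20.3
```

```bash
python3 -c "
from h import *
s=read_state();print(s['eef_pos'],s['force'],s['torque'])"
```

```text
[ 484.81407983 -126.40035115  113.68057519] [-1.93461908  0.06724804  4.95991435] [ 0.0806196   0.32933903 -0.00830767]
```

The tub touched down at TCP z 113.7, exactly the predicted height, with about 6 N. I release slowly and rise.

>>> apply_moves:
  increments:
    - {"tx": 0.0,"ty": 0.0,"tz": 0.0,"rx": 0.0,"ry": 0.0,"rz": 0.0,"claw": 0.022}
    - {"tx": 0.0,"ty": 0.0,"tz": 0.0,"rx": 0.0,"ry": 0.0,"rz": 0.0,"claw": 0.03}
    - {"tx": 0.0,"ty": 0.0,"tz": 0.0,"rx": 0.0,"ry": 0.0,"rz": 0.0,"claw": 0.045}
    - {"tx": 0.0,"ty": 0.0,"tz": 0.0,"rx": 0.0,"ry": 0.0,"rz": 0.0,"claw": 0.045}
    - {"tx": 0.0,"ty": 0.0,"tz": 0.01,"rx": 0.0,"ry": 0.0,"rz": 0.0,"claw": 0.045}
    - {"tx": 0.0,"ty": 0.0,"tz": 0.03,"rx": 0.0,"ry": 0.0,"rz": 0.0,"claw": 0.045}
    - {"tx": 0.0,"ty": 0.0,"tz": 0.07,"rx": 0.0,"ry": 0.0,"rz": 0.0,"claw": 0.045}
    - {"tx": 0.0,"ty": 0.0,"tz": 0.11,"rx": 0.0,"ry": 0.0,"rz": 0.0,"claw": 0.045}
    - {"tx": 0.0,"ty": 0.04,"tz": 0.13,"rx": 0.0,"ry": 0.0,"rz": 0.0,"claw": 0.045}
    - {"tx": 0.0,"ty": 0.08,"tz": 0.13,"rx": 0.0,"ry": 0.0,"rz": 0.0,"claw": 0.045}
    - {"tx": 0.0,"ty": 0.12,"tz": 0.13,"rx": 0.0,"ry": 0.0,"rz": 0.0,"claw": 0.045}
    - {"tx": 0.0,"ty": 0.16,"tz": 0.13,"rx": 0.0,"ry": 0.0,"rz": 0.0,"claw": 0.045}

```text
clock: 15.7
eef_pos: [484.7, 35.2, 244.1]
tool_rot: [3.14, -0.001, 1.252]
force: [1.5, 0.3, 0.5]
width: 45.0
```

>>> apply_moves:
  increments:
    - {"tx": 0.0,"ty": 0.04,"tz": 0.0,"rx": 0.0,"ry": 0.0,"rz": 0.0,"claw": 0.045}
    - {"tx": 0.0,"ty": 0.08,"tz": 0.0,"rx": 0.0,"ry": 0.0,"rz": 0.0,"claw": 0.045}
    - {"tx": 0.0,"ty": 0.12,"tz": 0.0,"rx": 0.0,"ry": 0.0,"rz": 0.0,"claw": 0.045}
    - {"tx": 0.0,"ty": 0.15,"tz": 0.0,"rx": 0.0,"ry": 0.0,"rz": 0.0,"claw": 0.045}
    - {"tx": 0.0,"ty": 0.16,"tz": 0.0,"rx": 0.0,"ry": 0.0,"rz": 0.0,"claw": 0.045}
    - {"tx": 0.0,"ty": 0.16,"tz": 0.0,"rx": 0.0,"ry": 0.0,"rz": 0.0,"claw": 0.045}

```text
clock: 16.3
eef_pos: [484.6, 194.8, 243.3]
tool_rot: [3.141, -0.0, 1.255]
force: [-0.1, -1.1, 0.2]
width: 45.0
```

```bash
python3 - <<'E'
from m import *
C=np.array([566.1,-156.6])
for n in("top","scene"):
    im=get_image(n);np.save(n+"5.npy",im)
    for b in blobs(n,im,(0,170,70),(8,255,255),30): print(n,b[0],b[1])
a=lambda p:np.degrees(np.arctan2(p[1]-C[1],p[0]-C[0]))
im=np.load("top5.npy")
for b in blobs("top",im,(0,170,70),(8,255,255),30):
    k=plane("top",[b[1]],34)[0];print("cand mark ang",b[1],a(k),np.linalg.norm(k[:2]-C))
    if b[0][4]>800:
        q=plane("top",mpt(b[2]).reshape(-1,2),107)[:,:2];print("lid",cv2.minEnclosingCircle(q.astype(np.float32)))
x=cv2.resize(im[110:350,340:580],(400,480));y=cv2.resize(np.load("scene5.npy")[130:310,160:340],(400,480))
cv2.imwrite("pics/f.png",np.hstack([x,y])[:,:,::-1])
E
```

```text
top [415, 244, 52, 53, 2126] [440.7 269.7]
top [414, 295, 21, 16, 209] [424.1 302.2]
top [404, 319, 20, 21, 240] [414. 329.]
scene [518, 43, 10, 8, 47] [522.6  46.6]
scene [264, 168, 48, 48, 1237] [284.9 189.4]
scene [316, 198, 15, 11, 107] [323.2 203.1]
cand mark ang [440.7 269.7] 168.92940818035694 75.33686598743756
lid ((482.8157653808594, -127.73503112792969), 42.262821197509766)
cand mark ang [424.1 302.2] 161.35856011321323 136.9379733729774
cand mark ang [414. 329.] 160.70916346017765 185.4019836860878
```

View pics/f.png

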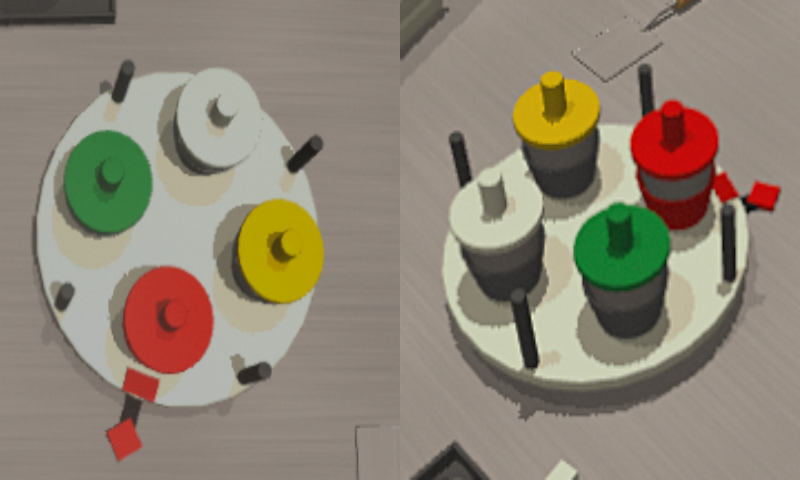

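The tub is seated upright in the red cup, level with the others. The mark (424,302) points at the diamond (414,329), and the lid centre (482.8,-127.7) is within about 1.5 mm of the cup centre.

```bash
python3 -c "
from cell import finish_job
print(finish_job())"
```

```text
the job is handed in; nothing more can be done
None
```

The job is handed in at about 16.4 s on the robot's clock, and my last checks showed the task done. `finish_job` reports no verdict.

**What I did:** I straddled one rim peg with the fingers and led it about 88° clockwise at roughly 0.5 rad/s until the red mark faced the pointer. I then picked up the red-lidded tub by its knob and lowered it slowly into the red cup. It touched down at exactly the predicted height with about 6 N, and I released it and moved the arm clear.

**Last checks:**
- **Facing the pointer:** the mark was measured at 161.4° and the pointer at 161.8°. The peg tops, measured before the tub went in, gave about 162.4°. All agree to within about 1°, against roughly 7° allowed. The mark did not shift while the tub went in.
- **Tub in the cup:** the tub looks upright and level with the other tubs. Its lid centre is about 1.5 mm from the cup centre found by the same camera.
- **Everything else:** the other three tubs were in their cups in the last pictures. The coffee cup stood untouched when I last saw it, just before the grasp; I did not measure it again at the end.
- **Disagreement:** the two cameras differed by 2 to 4 mm in absolute position. I used the scene camera, which agreed with where the gripper closed on the knob. My first attempt to fit the disc outline failed, so I used the peg positions instead.

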